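Pull the sander's filter plate and hold it to the light

TASK

On the shoemaker's bench, lift the flap of the sole sander's dust box right up until it stands open by itself, then take the filter plate (the slotted one with the wide tab, not the solid blank beside it with the narrow tab) and draw it straight up out of the box. Carry it to the light panel and present it there for inspection: upright, its broad face parallel to the lit face, centred before the middle of the lit area, about 75 mm in front of it and touching nothing but the gripper. Leave the flap open and the blank plate in the box, disturb nothing else on the bench, and finish while still holding the plate there.

Things in the scene. Friction and masses are not known exactly. Their poses are not given: they have to be found in the camera images.
- dust_box: Fixed grey metal box 140 (x) x 240 (y) x 120 mm high, walls 5 mm; origin under its centre, x from its front to the hinge side. Two bays centred at y = -58 and +58 mm; guide ribs in each, up to 65 mm above the bench, hold a plate upright across the box at x = 0, 60 mm free before and behind it. A hose spigot 44 mm across juts 39 mm from the +y side. The closed flap hides the plates.
- flap (a joint): Angle of the aluminium flap (140 x 240 x 5 mm, 0.25 kg) that covers the dust box: 0 closed, 1.57 upright, stop at 1.75; starts nearly closed. It hinges on the top edge of the box's +x wall, parallel to the box's y, and swings up and away over that edge. Stiff hinge: it stays where it is left; 2 to 5 N at the bar swings it.
- flap_hinge (a point): Middle of the flap's hinge line, 120 mm above the bench; the flap's hinge line runs along its y axis. Axes turn with the flap: x in the plane of the flap, away from its free edge; z out of its outer face.
- flap_bar (a point): Centre of the flap's dark steel bow handle: a round bar 10 mm thick and 90 mm long, parallel to the hinge, on a post at each end. On the closed flap its axis is 45 mm above the hinge line (35 mm free under the bar) and 130 mm from it towards the box's front, 10 mm from the free edge.
- filter_plate: Loose steel filter plate, 0.11 to 0.22 kg, upright in one of the two bays: slotted frame 84 mm wide (its y), 10 mm thick (its x), 66 mm high, with a WIDE tab on the middle of its top edge, 44 mm wide, 10 mm thick, 34 mm high; 100 mm high in all. It stands 5 mm above the bench on the box's floor. Origin at the centre of its underside, z up.
- plate_tab (a point): Middle of the top edge of the filter plate's tab, 100 mm above the plate's underside.
- plate_center (a point): Centre of the filter plate's slotted part, 33 mm above its underside.
- blank_plate: Solid steel blank plate standing in the other bay, of the same size but not slotted and with a NARROW tab, 16 mm wide. It stays there. Origin at the centre of its underside.
- light_panel: Fixed black light panel standing on the bench: 20 mm thick (x), 200 mm wide (y), top 180 mm above the bench, foot 90 x 160 x 12 mm. Its white lit face (170 x 130 mm, centre 105 mm above the bench) looks along its +x, roughly away from the robot, 11 mm before its origin. Origin under its centre.
- panel_view (a point): The inspection point: 85 mm along the panel's +x from its origin, 105 mm above the bench, so 74 mm before the middle of the lit face. Axes as the panel's. The middle of the slotted part of the plate is wanted here.
- shoe_last: Green shoe last, about 250 x 82 x 80 mm, lying on the bench; leave alone.
- glue_jar: Yellow glue jar with a dark lid, 70 mm across, 75 mm high; leave alone.
- phone: Black phone, 150 x 74 x 9 mm, lying flat; leave alone.
- hammer: Hammer lying on the bench; leave alone.
- thread_spool: Pale thread spool, 44 mm across, 60 mm high; leave alone.
- glue_brush: Brush with a yellow handle lying on the bench; leave alone.
- scissors: Scissors with black handles lying on the bench, about 190 mm long; leave alone.

How it is judged:
On the way, in this order (a step that is already met when the one before it is completed fails the run):
1. the flap stands open by itself (value of joint flap above 1.3 rad and contact force between the fingers and dust_box below 0.2 N), for 0.2 s.
2. the gripper has drawn the filter plate up clear of the box's rim (height (world z) of filter_plate above 0.122 m and contact force between the fingers and filter_plate above 1 N), for 0.1 s.
At the end, for the whole second after the job is handed in: gripper holds the filter plate still: middle of the slots within 35 mm in depth, 30 mm sideways and in height of the inspection point, upright and parallel to the panel within 0.2 rad, touching no box, blank or panel; flap open over 1.3 rad; blank plate in its bay (contact force between the fingers and filter_plate above 1 N and x of plate_center in the frame of panel_view between -0.035 and 0.035 m and y of plate_center in the frame of panel_view between -0.03 and 0.03 m and z of plate_center in the frame of panel_view between -0.03 and 0.03 m and angle between filter_plate's own z axis and vertical below 0.2 rad and angle between the x axis of filter_plate and the x axis of light_panel, either way round below 0.2 rad and linear speed of filter_plate below 0.03 m/s and value of joint flap above 1.3 rad and height (world z) of blank_plate below 0.02 m and contact force between filter_plate and dust_box below 0.3 N and contact force between filter_plate and blank_plate below 0.3 N and contact force between filter_plate and light_panel below 0.3 N); the arm keeps its last pose, push and grip.
It fails at once if the blank plate is drawn out or shoved about (distance of blank_plate from where it was at the start of the episode above 0.03 m).
It fails at once if the plate or the gripper knocks against the light panel (contact force between filter_plate and light_panel above 2 N or contact force between the fingers and light_panel above 5 N).
It fails at once if a bystander is pushed more than 30 mm (distance of any of shoe_last, glue_jar, phone, hammer, thread_spool, glue_brush, scissors from where it was at the start of the episode above 0.03 m).
It also fails if it takes over 64 s, if anything falls off the work surface, if the arm or the gripper's body presses on something with over 40 N, if the wrist force passes 120 N, or if a joint passes its speed limit or range.

ROBOT

A 6-joint arm with a two-finger parallel gripper is mounted at the origin on the work surface. World frame = base frame: x ahead of the robot, y to its left, z up, the work surface at z = 0. Lengths are in m, angles in rad, forces in N, time in s.
With the tool pointing down it reaches from about 0.3 to 0.95 m from the base axis. Payload 3.1 kg.
Tool frame: the origin (TCP) lies on the mounting face of the last link; the fingertips stand 173 mm ahead of it and the grasp point (between the pads) lies 155 mm ahead of it; z points along the fingers, x is the direction in which the jaws open and shut, and the axes are right-handed (so a half turn about z gives the same grasp; the last joint's range is limited). The gripper opens to 85 mm and grips with 20 to 120 N. Pads are 22 mm wide; open, the fingers measure 114 mm over their backs; the gripper's body (76 mm by 85 mm) begins 54 mm behind the grasp point. The pads swing forward as they close: fully open they stand 13 mm farther back than shut.
Start: joints at [1.25, 0.308, 1.634, -0, 1.2, -0.07], TCP at [0.155, 0.605, 0.405] pointing down, gripper open.
Joint ranges: [-3.06, 3.06], [-0.79, 1.96], [0.05, 2.63], [-1.19, 4.34], [0.05, 2.64], [-2.94, 2.94]. Speed limits (rad/s): [2.79, 2.79, 3.14, 3.14, 3.14, 3.14].

INTERFACE

Orientations are given as [roll, pitch, yaw] about the fixed x, y, z axes, in that order (R = Rz(yaw) Ry(pitch) Rx(roll)).
In Python, from workcell import r gives the robot as it stands. The module is installed in compiled form; this text tells all that it offers.
- The arm moves only by the tool send_rows, never from a script. Its argument "deltas" is one flat list of numbers, 7 for each row, row after row: the shift along the tool's x, y, z in cm, then the turn, a rotation vector about the tool's x, y, z in degrees, then the finger opening in cm, from 0 to 8.54. In form: [dx, dy, dz, ax, ay, az, jaw, dx, dy, dz, ax, ay, az, jaw, ...]. A call has exactly 8 rows; each row is the pose to reach, as a shift and turn from the pose commanded when the call began, along the tool's axes at that moment; what a row does not reach only later rows make up. A row lasts 1/8 s, in which the tool goes at most 62.5 mm and 10.7 degrees, less where a joint would pass 70% of its speed; a pose out of reach is approached as far as the arm can. A call with a gripper value outside its range is refused whole. The fingers move at their own pace and stop on an object; "squeeze" is the grip in N (left out, the last holds). Time passes only in rows, so rows that repeat a pose let the fingers close, or fill a call up. It gives the time, the measured TCP pose, the force and the opening at its end, in the units of the state.
- r.observe(): the state, without advancing time (a new reading comes with each control period).
- r.grab_frame(name): name is "scene" or "top" or "wrist"; returns a dict with "pixels" (384x512x3 uint8, red, green, blue), "fx", "fy", "cx", "cy" (pixels), "R" (3x3) and "t" (3): a world point X has camera coordinates R X + t. Camera axes: x right, y down, z forward; pixel columns grow to the right and rows downward; lengths in m; the calibration is good to about 2 mm. A picture is of the moment at which its call begins. There is no depth.
- r.job_done(): hands the job in, once; it reports no verdict.
Trained networks look in a picture, given as the dict that the camera call returned (one of the last four; its "shot" number tells which), for a name from the list of things; names that differ only in an ending like _2 or _b are one class to them, and where a whole thing is asked for, a point or a joint stands for the part that bears it (a point fixed in the world has none). Each returns a list of dicts, best first, with "conf" (0 to 1); they miss things now and then, are a little off and sometimes report something else, mostly with a low value. They report only what shows in the picture. A call takes as long as a camera call.
- r.spot_in(target, picture): "location" ([x, y, z] in m, in the coordinates of the camera as it stood for that picture, good to about 4 mm: the middle of the surface that is visible of it).
The state is a dict: "clock": time; "joint_positions": joint angles; "joint_vel": joint speeds; "joint_efforts": joint torques, N m; "eef_pos": TCP position; "tool_rot": TCP orientation; "ft_force": force on the tool from outside, world axes, zero at the start; "wrist_torque": the same for the moment, N m; "grip_width": opening from 0.0 (shut) to 1.0 (fully open).
Only numpy, scipy, OpenCV 4.12 (cv2) and the standard library are available. Lean on these libraries where they do the work, as an engineer would, in place of code of your own. Each camera call takes 0.05 s, during which the arm holds its last target.

## Working session

There is one attempt and no reset: what is moved stays moved. The work goes in short steps, Python scripts to look and compute and a tool call to move; the robot and the scene stay as the last step left them, time stands still between calls to the robot, and variables do not carry over. Pictures are saved under pics/ and viewed, and the job is handed in when it is done.

Besides the shell and the picture viewer there is one more tool, called as a command line: name --argument value ..., lists and objects as JSON in quotes. send_rows: Moves the arm, as the interface text tells. Its arguments: {"type":"object","properties":{"deltas":{"type":"array","items":{"type":"number"}},"squeeze":{"type":"number"}},"required":["deltas"]}

```bash
ls; mkdir -p pics; cat > h.py <<'E'
from workcell import r
import numpy as np, cv2
from scipy.spatial.transform import Rotation as Ro
def snap(name,fn):
    p=r.grab_frame(name); cv2.imwrite('pics/'+fn,cv2.cvtColor(np.asarray(p['pixels']),cv2.COLOR_RGB2BGR)); return p
def w(p,c): return np.asarray(p['R']).T@(np.asarray(c)-np.asarray(p['t']))
def px(p,X):
    c=np.asarray(p['R'])@np.asarray(X)+np.asarray(p['t']); return np.array([p['fx']*c[0]/c[2]+p['cx'],p['fy']*c[1]/c[2]+p['cy']])
def ray(p,u,v,z):
    R=np.asarray(p['R']);C=-R.T@np.asarray(p['t']);d=R.T@np.array([(u-p['cx'])/p['fx'],(v-p['cy'])/p['fy'],1]);return C+d*(z-C[2])/d[2]
E
python3 - <<'E'
from h import *
print(r.observe())
for n in ['scene','top']:
    p=snap(n,n+'0.png'); print(n,-np.asarray(p['R']).T@p['t'])
    for t in ['dust_box','flap','flap_bar','light_panel','shoe_last','glue_jar','phone','hammer','thread_spool','glue_brush','scissors']:
        print(t,[(round(d['conf'],2),np.round(w(p,d['location']),3).tolist(), np.round(px(p,w(p,d['location'])))) for d in r.spot_in(t,p)[:2]])
E
```

```text
pics
{'clock': 0.0, 'joint_positions': array([ 1.25030578e+00,  3.09040667e-01,  1.63521960e+00,  1.32977159e-05,
        1.19968122e+00, -6.97163200e-02]), 'joint_vel': array([-0.00086609,  0.00036836, -0.00153569,  0.00049724, -0.00113634,
       -0.00071191]), 'joint_efforts': array([ 1.60372023e-03, -4.15255702e+01, -2.76668519e+01, -7.53584374e-06,
        1.02250068e-02, -9.01164242e-06]), 'eef_pos': array([0.15499523, 0.60503286, 0.40340864]), 'tool_rot': array([-3.14141668e+00,  2.34226962e-03,  1.32001747e+00]), 'ft_force': array([ 0.45591178, -0.32030071,  0.09998819]), 'wrist_torque': array([-0.01509742, -0.01867295, -0.01951153]), 'grip_width': 0.9987961879583875}
scene [ 0.97764307 -0.68559021  1.1866061 ]
dust_box [(0.87, [0.526, 0.12, 0.129], array([268., 155.])), (0.7, [0.506, 0.147, 0.133], array([267., 147.]))]
flap [(0.66, [0.509, 0.153, 0.135], array([269., 146.])), (0.5, [0.404, -0.209, 0.096], array([177., 216.]))]
flap_bar [(0.95, [0.511, 0.153, 0.133], array([269., 147.])), (0.39, [0.797, 0.214, 0.005], array([349., 194.]))]
light_panel [(0.96, [0.406, -0.202,
[... 594 characters left out ...]
[0.709, -0.224, 0.054], array([324., 152.])), (0.29, [0.51, 0.159, 0.141], array([192., 217.]))]
light_panel [(0.72, [0.51, 0.156, 0.14], array([193., 217.])), (0.55, [0.391, -0.195, 0.01], array([317., 260.]))]
shoe_last [(0.82, [0.71, -0.226, 0.053], array([324., 152.])), (0.55, [0.786, 0.21, 0.012], array([182., 134.]))]
glue_jar [(0.87, [0.638, -0.071, 0.075], array([274., 175.]))]
phone [(0.82, [0.793, -0.015, 0.011], array([254., 130.]))]
hammer [(0.64, [0.505, -0.473, 0.027], array([409., 219.]))]
thread_spool [(0.53, [0.332, 0.419, 0.058], array([105., 284.]))]
glue_brush [(0.58, [0.635, 0.43, 0.021], array([109., 182.]))]
scissors [(0.78, [0.788, 0.211, 0.012], array([181., 133.]))]
```

View pics/scene0.png

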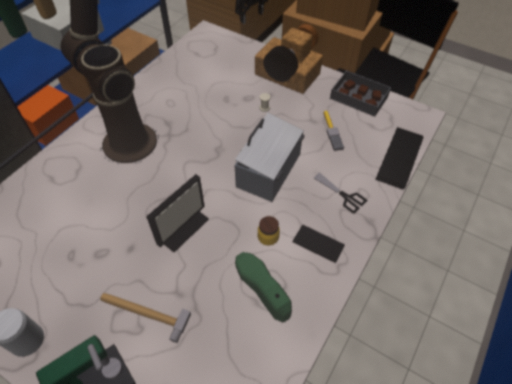

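View pics/top0.png

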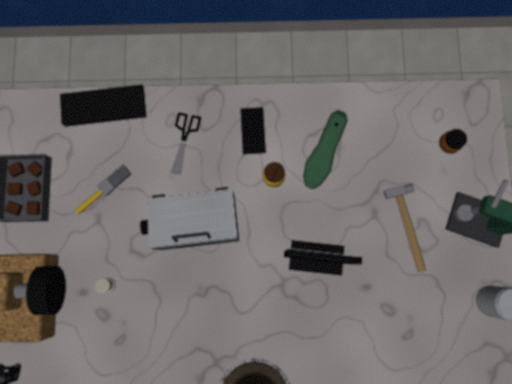

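Top view: dust box at about (192,220), with the bar on its near side at (192,237) and hinge lugs on the far side. Panel at about (322,257), with its foot at the back. Next, zoomed crops.

```bash
python3 - <<'E'
import cv2
a=cv2.imread('pics/top0.png'); b=cv2.imread('pics/scene0.png')
cv2.imwrite('pics/c1.png',cv2.resize(a[175:265,130:250],None,fx=6,fy=6,interpolation=cv2.INTER_CUBIC))
cv2.imwrite('pics/c2.png',cv2.resize(a[230:285,275:375],None,fx=7,fy=7,interpolation=cv2.INTER_CUBIC))
cv2.imwrite('pics/c3.png',cv2.resize(b[170:255,140:215],None,fx=7,fy=7,interpolation=cv2.INTER_CUBIC))
E
```

```text
(no output)
```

View pics/c1.png

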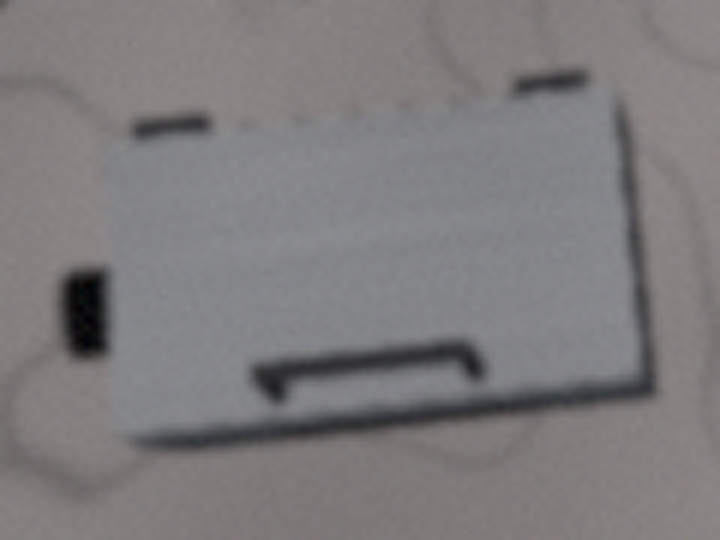

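View pics/c2.png

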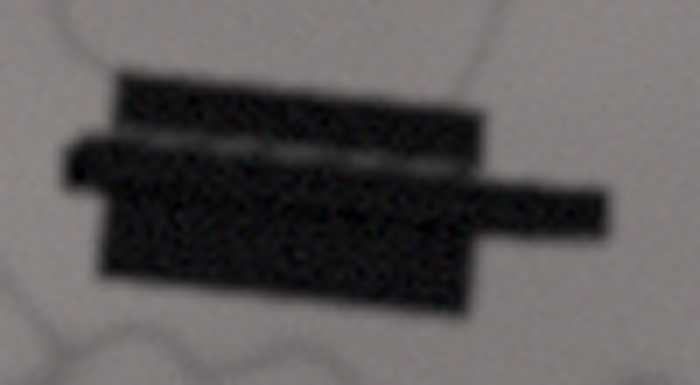

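View pics/c3.png

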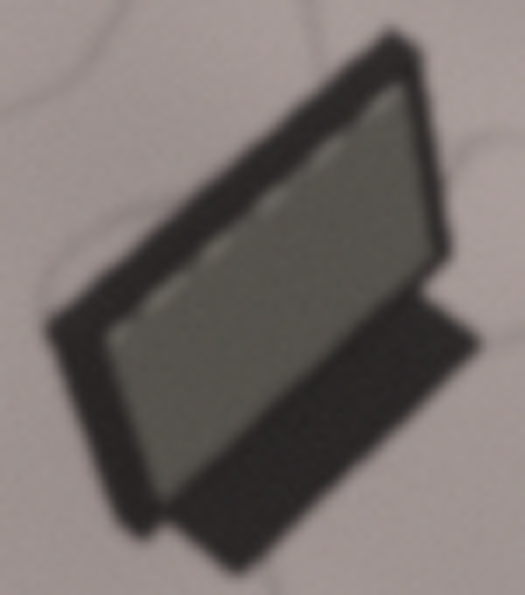

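```bash
python3 - <<'E'
from h import *
from scipy.optimize import least_squares
p=r.grab_frame('top'); s=r.grab_frame('scene')
T=lambda q:np.array(q)/6+[130,175]
for n,q,z in [('farL',(108,130),.122),('farR',(615,92),.122),('frontL',(135,440),.12),('frontR',(652,390),.12),('frontRflap',(640,385),.135),('frontLflap',(110,435),.135),('barL',(262,372),.17),('barR',(465,352),.17),('spigend',(65,312),.06)]:
    print(n,ray(p,*T(q),z).round(3))
# panel fit: top foot corners + top edge; scene corners
U=lambda q:np.array(q)/7+[275,230]; V=lambda q:np.array(q)/7+[140,170]
obs=[(p,U(q),X) for q,X in [((118,75),(.045,.08,.012)),((482,112),(.045,-.08,.012)),((465,312),(-.045,-.08,.012)),((100,275),(-.045,.08,.012)),((607,190),(.01,-.1,.18)),((605,238),(-.01,-.1,.18)),((68,185),(-.01,.1,.18)),((68,142),(.01,.1,.18))]]
obs+=[(s,V(q),X) for q,X in [((50,325),(.01,-.1,.18)),((415,40),(.01,.1,.18)),((108,335),(.011,-.085,.17)),((165,500),(.011,-.085,.04)),((405,85),(.011,.085,.17)),((480,345),(.045,.08,.012)),((238,572),(.045,-.08,.012))]]
for sel in [obs,obs[:8],obs[8:]]:
    def f(v):
        c,sn=np.cos(v[2]),np.sin(v[2]);o=[]
        for cam,q,X in sel:
            o+=list(px(cam,[v[0]+c*X[0]-sn*X[1],v[1]+sn*X[0]+c*X[1],X[2]])-q)
        return o
    q=least_squares(f,[.4,-.2,0.],loss='soft_l1'); print(q.x.round(4),np.array(q.fun).reshape(-1,2).round(1).tolist())
print(r.observe()['clock'])
E
```

```text
farL [0.573 0.285 0.122]
farR [0.587 0.047 0.122]
frontL [0.429 0.27  0.12 ]
frontR [0.447 0.032 0.12 ]
frontRflap [0.449 0.036 0.135]
frontLflap [0.431 0.278 0.135]
barL [0.456 0.203 0.17 ]
barR [0.463 0.112 0.17 ]
spigend [0.494 0.319 0.06 ]
[ 0.3963 -0.1934 -0.1216] [[-1.2, -0.9], [0.1, -0.7], [0.3, 1.2], [-1.4, 0.8], [0.2, -0.4], [0.0, 0.5], [0.5, 0.1], [1.3, -1.4], [3.0, 3.1], [0.8, 0.0], [-0.3, 0.3], [-0.7, -0.1], [-0.7, -1.1], [0.2, -2.3], [-0.7, -0.8]]
[ 0.396  -0.1931 -0.1156] [[-1.4, -0.6], [-0.1, -0.7], [0.3, 1.2], [-1.4, 1.1], [0.1, -0.5], [-0.1, 0.4], [0.4, 0.5], [1.1, -1.0]]
[ 0.3971 -0.1939 -0.1367] [[2.7, 3.1], [1.3, 0.5], [-0.6, 0.4], [-0.9, -0.0], [-0.3, -0.6], [0.5, -1.7], [-1.0, -0.6]]
1.3
```

send_rows --deltas '[-4.5,4.8,-0.2,0,0,9,8.5,-9,9.7,-0.4,0,0,18,8.5,-13.6,14.5,-0.7,0,0,27,8.5,-18.1,19.3,-0.9,0,0,36,8.5,-22.7,24.2,-1.1,0,0,45,8.5,-27.2,29,-1.3,0,0,54,8.5,-31.8,33.9,-1.5,0,0,63,8.5,-36.3,38.7,-1.5,0,0,71.6,8.5]'

```text
clock: 2.3
eef_pos: [0.4242, 0.182, 0.4201]
tool_rot: [-3.141, -0.002, 0.065]
ft_force: [0.6, 0.8, 0.5]
grip_width: 0.991
```

```bash
python3 - <<'E'
from h import *
o=r.observe();print(o['clock'],o['eef_pos'],o['tool_rot'],o['joint_positions'].round(2))
p=snap('wrist','w1.png');print(-np.asarray(p['R']).T@p['t'],p['fx'])
for n in ['flap_bar','flap','dust_box']:
    print(n,[(round(d['conf'],2),np.round(w(p,d['location']),3).tolist(), np.round(px(p,w(p,d['location'])))) for d in r.spot_in(n,p)[:2]])
E
```

```text
2.3 [0.42418343 0.18198562 0.42008377] [-3.14096906e+00 -1.84531853e-03  6.54198842e-02] [ 0.31 -0.03  1.99  0.    1.18  0.25]
[0.41985742 0.2493303  0.38934477] 304.1743627115961
flap_bar [(0.67, [0.494, 0.2, 0.139], array([339., 175.]))]
flap [(0.79, [0.494, 0.202, 0.135], array([338., 171.]))]
dust_box [(0.65, [0.494, 0.204, 0.135], array([339., 170.]))]
```

View pics/w1.png

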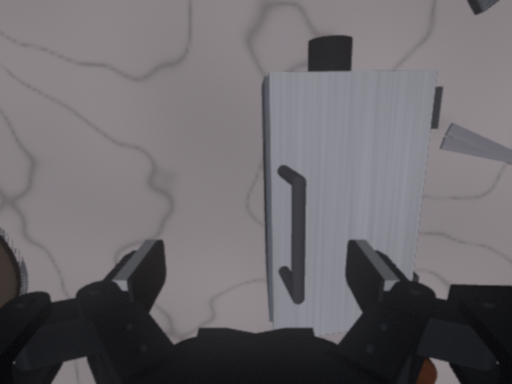

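```bash
python3 - <<'E'
from h import *
o=r.observe();print(o['clock'],o['eef_pos'],o['joint_vel'].round(3))
p=snap('wrist','w2.png');t=r.grab_frame('top')
cv2.imwrite('pics/w2c.png',cv2.resize(cv2.imread('pics/w2.png')[30:350,230:470],None,fx=1.8,fy=1.8))
print(-np.asarray(p['R']).T@p['t'])
def tri(a,qa,b,qb):
    P=lambda c:np.array([[c['fx'],0,c['cx']],[0,c['fy'],c['cy']],[0,0,1]])@np.c_[c['R'],c['t']]
    X=cv2.triangulatePoints(P(a),P(b),np.float64(qa),np.float64(qb)).ravel();return (X[:3]/X[3])
T=lambda q:np.array(q)/6+[130,175]
for a,b in [((298,178),(258,372)),((299,297),(470,350)),((440,71),(108,130)),((269,74),(112,435))]:
    X=tri(p,a,t,T(b));print(X.round(4),px(p,X)-a,px(t,X)-T(b))
E
```

```text
2.5 [0.42387653 0.18269155 0.41951401] [ 0.055 -0.001  0.012  0.007  0.002  0.001]
[0.41936743 0.25004841 0.38880409]
[0.4549 0.2037 0.1734] [ 2.0115044  -0.26746929] [0.05887026 0.23076676]
[0.4631 0.1091 0.1796] [-0.14730203  0.01231663] [-0.00366851 -0.0185152 ]
[0.5754 0.2892 0.109 ] [-0.85781816  2.51909889] [-0.37636886 -0.09534574]
[0.4296 0.2756 0.1423] [2.01259089 0.23898559] [-0.00727355  0.23947599]
```

View pics/w2c.png

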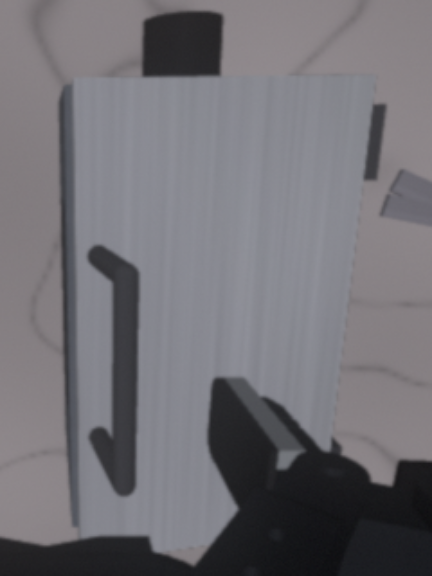

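send_rows --deltas '[1.7,1.4,0,0,0,-0.2,8.5,3.3,2.9,1,0,0,-0.4,8.5,3.3,2.9,3.5,0,0,-0.4,8.5,3.3,2.9,6,0,0,-0.4,8,3.3,2.9,8.5,0,0,-0.4,6,3.3,2.9,8.5,0,0,-0.4,4,3.3,2.9,8.5,0,0,-0.4,3,3.3,2.9,8.5,0,0,-0.4,2.6]' --squeeze 40

```text
clock: 3.6
eef_pos: [0.4588, 0.1579, 0.3358]
tool_rot: [-3.141, -0.003, 0.078]
ft_force: [-0.1, -0.2, -0.1]
grip_width: 0.304
```

```bash
python3 - <<'E'
from h import *
p=snap('wrist','w3.png');p=snap('scene','s3.png')
cv2.imwrite('pics/s3c.png',cv2.resize(cv2.imread('pics/s3.png')[80:230,180:360],None,fx=3.5,fy=3.5))
print(r.observe()['eef_pos'])
E
```

```text
[0.45875302 0.1574874  0.33558358]
```

View pics/w3.png

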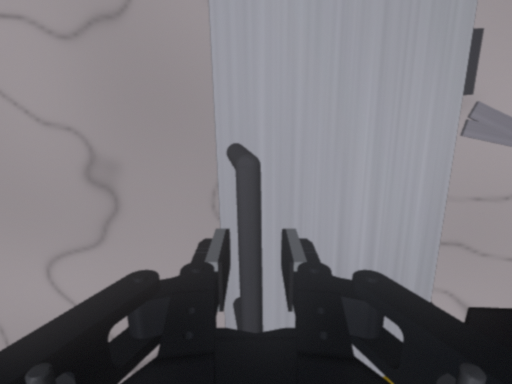

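View pics/s3c.png

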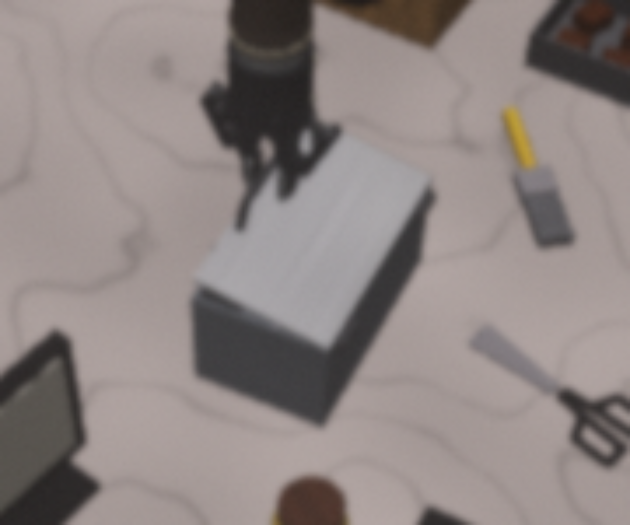

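send_rows --deltas '[0,0,0,0,0,0,1,0,0,0,0,0,0,0.5,0,0,0,0,0,0,0.5,0,0,0,0,0,0,0.5,0.5,0,-0.9,0,0,0,0.5,1.05,0,-1.9,0,0,0,0.5,1.6,0,-2.7,0,0,0,0.5,2.3,0,-3.5,0,0,0,0.5]' --squeeze 40

```text
clock: 4.7
eef_pos: [0.4824, 0.1593, 0.3698]
tool_rot: [-3.14, -0.003, 0.077]
ft_force: [3.6, 4.0, -11.3]
grip_width: 0.1
```

```bash
python3 - <<'E'
from h import *
p=snap('wrist','w4.png');p=snap('scene','s4.png')
cv2.imwrite('pics/s4c.png',cv2.resize(cv2.imread('pics/s4.png')[80:230,180:360],None,fx=3.5,fy=3.5))
o=r.observe();print(o['eef_pos'],o['ft_force'])
E
```

```text
[0.48334705 0.15941731 0.37112629] [ 3.97380061  4.70245527 -4.40244416]
```

View pics/s4c.png

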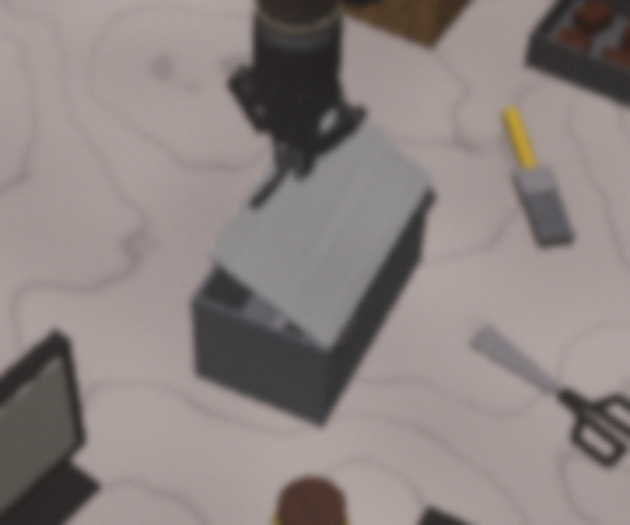

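send_rows --deltas '[0.7,0,-0.75,0,0,0,0.5,1.5,0,-1.4,0,0,0,0.5,2.3,0,-2.05,0,0,0,0.5,3.2,0,-2.6,0,0,0,0.5,4.1,0,-3.1,0,0,0,0.5,5.0,0,-3.5,0,0,0,0.5,6.0,0,-3.9,0,0,0,0.5,7.0,0,-4.15,0,0,0,0.5]'

```text
clock: 5.8
eef_pos: [0.5497, 0.1654, 0.4068]
tool_rot: [-3.139, 0.009, 0.077]
ft_force: [-0.5, 7.6, -18.0]
grip_width: 0.104
```

```bash
python3 - <<'E'
from h import *
p=snap('wrist','w5.png');p=snap('scene','s5.png')
cv2.imwrite('pics/s5c.png',cv2.resize(cv2.imread('pics/s5.png')[60:230,180:360],None,fx=3.5,fy=3.5))
o=r.observe();print(o['eef_pos'],o['ft_force'],o['grip_width'])
E
```

```text
[0.55068755 0.16548666 0.40713357] [  1.33451543   8.02340554 -15.89954263] 0.09677092906469693
```

View pics/s5c.png

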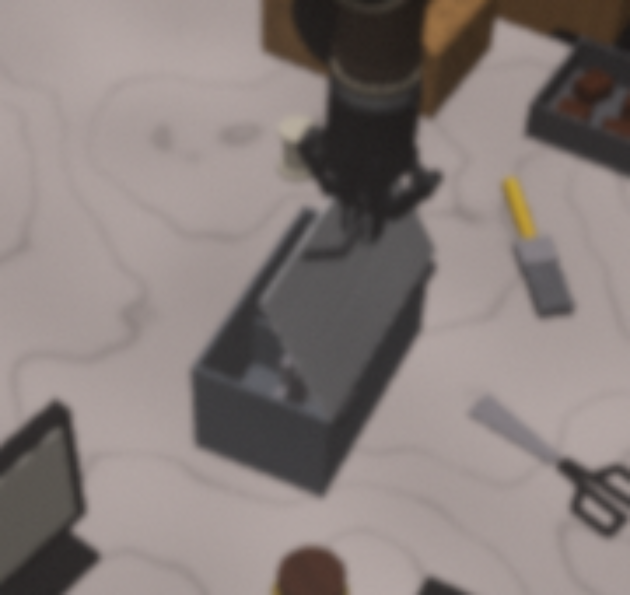

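View pics/w5.png

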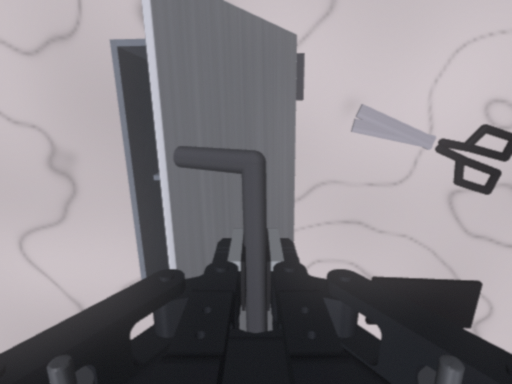

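send_rows --deltas '[1.0,-0.1,-0.1,0,0,0,0.5,2.0,-0.2,-0.1,0,0,0,0.5,3.1,-0.2,-0.1,0,0,0,0.5,4.1,-0.2,0,0,0,0,0.5,5.1,-0.2,0.1,0,0,0,0.5,6.1,-0.2,0.3,0,0,0,0.5,7.1,-0.2,0.5,0,0,0,0.5,8.1,-0.2,0.8,0,0,0,0.5]'

```text
clock: 6.9
eef_pos: [0.6307, 0.1734, 0.4017]
tool_rot: [-3.14, 0.007, 0.077]
ft_force: [-6.3, 5.9, -7.1]
grip_width: 0.1
```

```bash
python3 - <<'E'
from h import *
p=snap('wrist','w6.png');p=snap('scene','s6.png')
cv2.imwrite('pics/s6c.png',cv2.resize(cv2.imread('pics/s6.png')[60:230,180:360],None,fx=3.5,fy=3.5))
o=r.observe();print(o['eef_pos'],o['ft_force'],o['grip_width'])
E
```

```text
[0.63136982 0.17345237 0.40126685] [-3.87902053  5.30341938 -7.38436283] 0.1016092838652964
```

View pics/s6c.png

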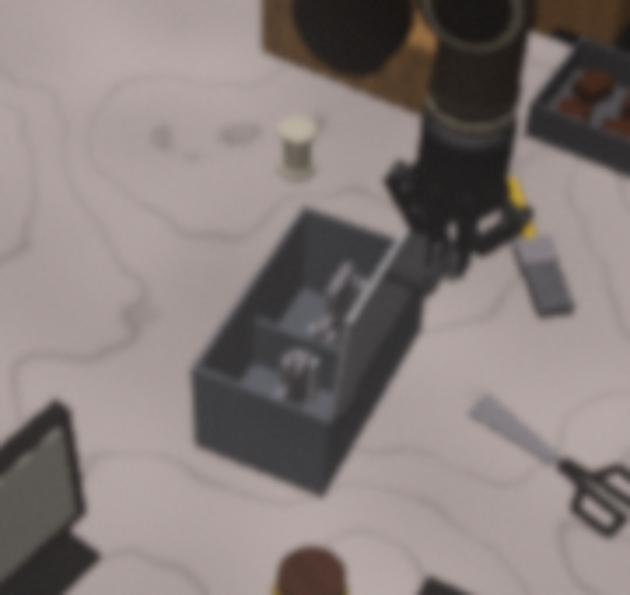

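View pics/w6.png

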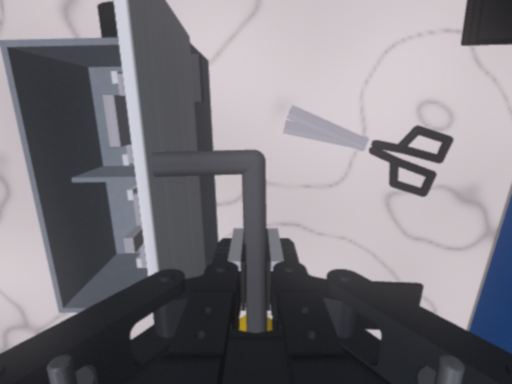

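send_rows --deltas '[0,0,0,0,0,0,2.6,0,0,0,0,0,0,2.6,0,0,0,0,0,0,2.6,0,0,-2,0,0,0,2.6,0,0,-5,0,0,0,2.6,0,0,-9,0,0,0,2.6,0,0,-9,0,0,0,2.6,0,0,-9,0,0,0,2.6]'

```text
clock: 8.0
eef_pos: [0.6316, 0.1725, 0.494]
tool_rot: [-3.142, -0.002, 0.077]
ft_force: [-0.8, -0.6, -0.5]
grip_width: 0.302
```

send_rows --deltas '[-3,0,-1,0,0,0,4,-7,0,-1,0,0,0,4,-11,0,-1,0,0,0,4,-15,0,-1,0,0,0,4,-19,0,-1,0,0,0,4,-23,0,-1,0,0,0,4,-23,0,-1,0,0,0,4,-23,0,-1,0,0,0,4]'

```text
clock: 9.0
eef_pos: [0.4026, 0.1548, 0.5025]
tool_rot: [3.141, 0.0, 0.077]
ft_force: [0.5, 0.2, 0.3]
grip_width: 0.47
```

```bash
python3 - <<'E'
from h import *
o=r.observe();print(o['eef_pos'],o['tool_rot'],o['ft_force'],o['grip_width'])
for n in ['wrist','scene','top']:
    p=snap(n,n+'7.png')
    for t in ['filter_plate','plate_tab','plate_center','blank_plate','flap','flap_bar']:
        print(n,t,[(round(d['conf'],2),np.round(w(p,d['location']),3).tolist(), np.round(px(p,w(p,d['location'])))) for d in r.spot_in(t,p)[:2]])
cv2.imwrite('pics/s7c.png',cv2.resize(cv2.imread('pics/scene7.png')[90:230,200:350],None,fx=4,fy=4))
cv2.imwrite('pics/t7c.png',cv2.resize(cv2.imread('pics/top7.png')[175:265,130:250],None,fx=6,fy=6))
E
```

```text
[0.40255158 0.15482093 0.5024662 ] [3.14140787e+00 1.79896507e-05 7.73632245e-02] [0.52273214 0.18189747 0.31295403] 0.46970031897656583
wrist filter_plate [(0.74, [0.496, 0.221, 0.072], array([333., 115.]))]
wrist plate_tab [(0.76, [0.499, 0.222, 0.069], array([334., 114.])), (0.3, [0.841, -0.014, 0.013], array([507., 273.]))]
wrist plate_center [(0.91, [0.496, 0.221, 0.075], array([333., 115.]))]
wrist blank_plate [(0.63, [0.507, 0.108, 0.074], array([329., 200.]))]
wrist flap [(0.56, [0.579, 0.179, 0.206], array([455., 174.]))]
wrist flap_bar [(0.87, [0.577, 0.178, 0.212], array([456., 176.]))]
scene filter_plate [(0.44, [0.506, 0.208, 0.071], array([276., 148.]))]
scene plate_tab [(0.73, [0.502, 0.216, 0.069], array([276., 147.])), (0.53, [0.591, 0.146, 0.221], array([291., 139.]))]
scene plate_center [(0.6, [0.504, 0.216, 0.068], array([276., 147.]))]
scene blank_plate [(0.68, [0.516, 0.111, 0.07], array([263., 168.]))]
scene flap [(0.58, [0.595, 0.156, 0.224], array([294., 137.]))]
scene flap_bar [(0.84, [0.592, 0.155, 0.22], array([293., 137.]))]
top filter_plate []
top plate_tab [(0.42, [0.509, 0.197, 0.071], array([182., 221.])), (0.17, [0.59, 0.169, 0.224], array([183., 184.]))]
top plate_center []
top blank_plate [(0.71, [0.517, 0.103, 0.075], array([214., 217.]))]
top flap [(0.87, [0.588, 0.17, 0.222], array([183., 184.])), (0.63, [0.795, 0.208, 0.011], array([183., 131.]))]
top flap_bar [(0.61, [0.588, 0.169, 0.224], array([184., 185.]))]
```

View pics/s7c.png

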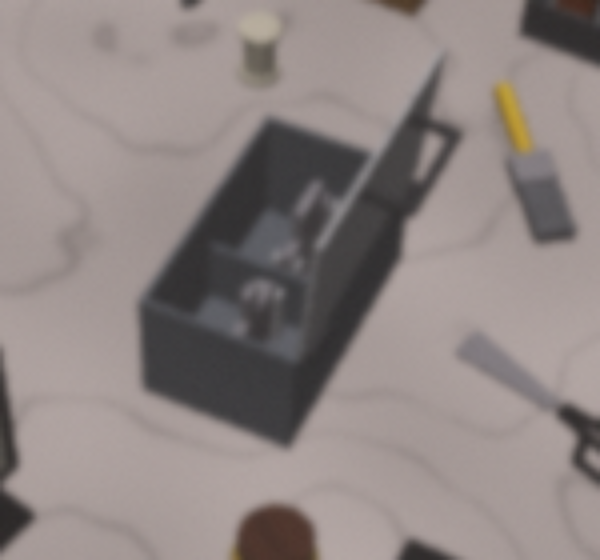

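View pics/wrist7.png

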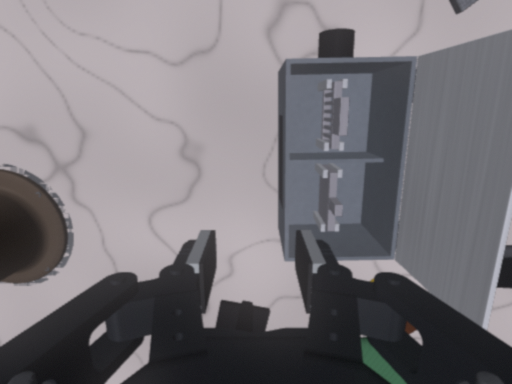

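View pics/t7c.png

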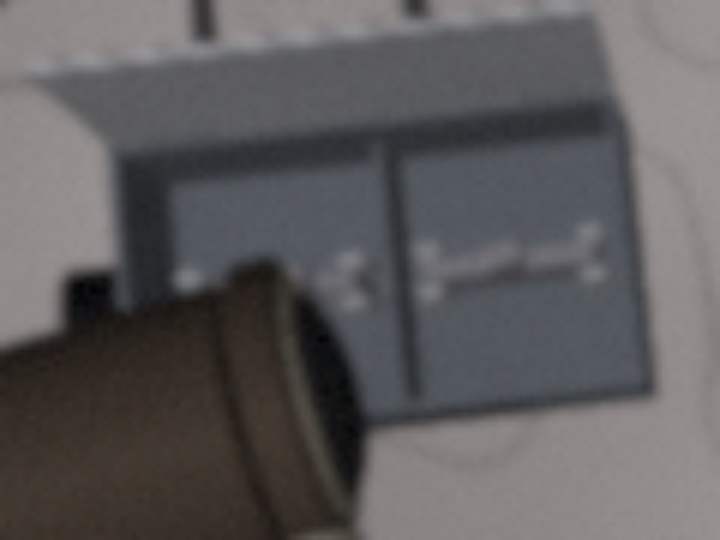

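The filter plate (slots and wide tab) is in the +y bay at wrist (335,115). The blank with its narrow tab is at (330,200). The flap stands open by itself. I'll fit the box and measure the tab.

```bash
python3 - <<'E'
from h import *
a=cv2.imread('pics/wrist7.png')
cv2.imwrite('pics/w7c.png',cv2.resize(a[40:270,270:425],None,fx=3.8,fy=3.8,interpolation=cv2.INTER_CUBIC)[:600])
cv2.imwrite('pics/w7d.png',cv2.resize(a[65:160,300:370],None,fx=6,fy=6,interpolation=cv2.INTER_CUBIC))
E
```

```text
(no output)
```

View pics/w7c.png

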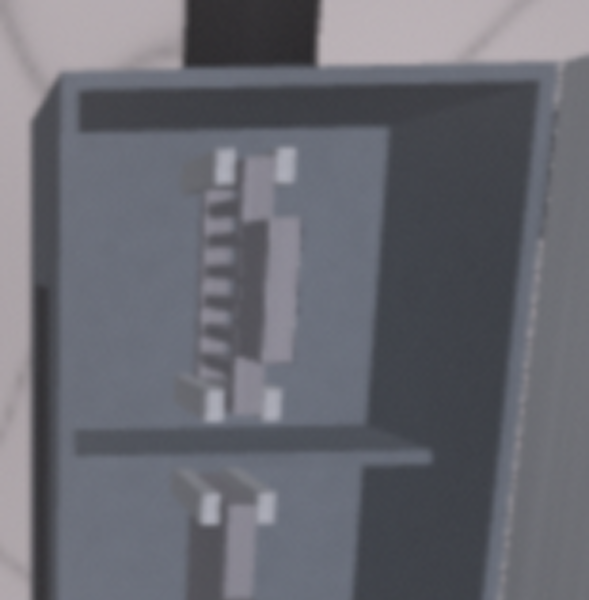

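View pics/w7d.png

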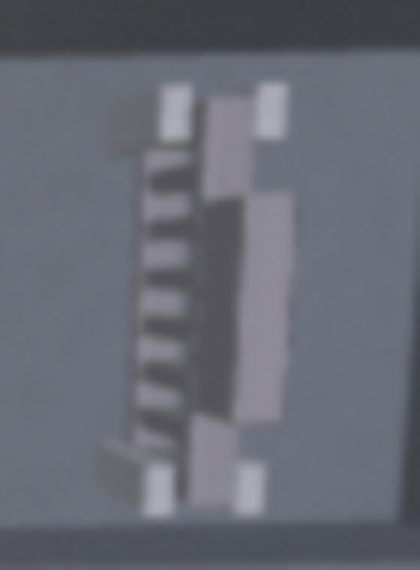

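```bash
python3 - <<'E'
from h import *
p=r.grab_frame('wrist')
t=[ray(p,*(np.array(q)/6+[300,65]),.105) for q in [(245,192),(296,195),(283,420),(232,418)]]
print(np.round(t,4), np.mean(t,0).round(4), 'width',np.linalg.norm(t[0]-t[3]).round(4),'thk',np.linalg.norm(t[0]-t[1]).round(4))
for i,j in [(3,0),(2,1)]:
    d=t[j]-t[i];print('yaw',np.arctan2(-d[0],d[1]).round(3))
s=[ray(p,*(np.array(q)/6+[300,65]),.071) for q in [(207,97),(252,100),(190,503),(235,505)]]
print(np.mean(s,0).round(4)); d=(s[0]+s[1]-s[2]-s[3])/2; print(d.round(4),'yaw',np.arctan2(-d[0],d[1]).round(3))
b=[ray(p,*q,.12) for q in [(63/3.8+270,72/3.8+40),(558/3.8+270,63/3.8+40),(396,257),(290,258)]]
print(np.round(b,4),np.mean(b,0).round(4))
q=r.grab_frame('top')
T=lambda q:np.array(q)/6+[130,175]
b=[ray(q,*T(c),.12) for c in [(112,153),(622,107),(655,392)]];print(np.round(b,4),((b[0]+b[2])/2).round(4))
E
```

```text
[[0.4946 0.2418 0.105 ]
 [0.5044 0.242  0.105 ]
 [0.5086 0.1996 0.105 ]
 [0.4985 0.1992 0.105 ]] [0.5015 0.2206 0.105 ] width 0.0428 thk 0.0099
yaw 0.091
yaw 0.098
[0.502 0.22  0.071]
[-0.0088  0.0834  0.    ] yaw 0.105
[[0.4268 0.2751 0.12  ]
 [0.5654 0.2881 0.12  ]
 [0.5903 0.053  0.12  ]
 [0.4555 0.0413 0.12  ]] [0.5095 0.1644 0.12  ]
[[0.5625 0.2834 0.12  ]
 [0.5797 0.0441 0.12  ]
 [0.4463 0.0302 0.12  ]] [0.5044 0.1568 0.12  ]
```

send_rows --deltas '[2.6,-1.5,1,0,0,-0.3,4,5.2,-2.8,2,0,0,-0.6,4,7.8,-4.2,4,0,0,-0.7,4,10.4,-5.7,6,0,0,-0.7,4,10.4,-5.7,8,0,0,-0.7,4,10.4,-5.7,10,0,0,-0.7,4,10.4,-5.7,11,0,0,-0.7,4,10.4,-5.7,11,0,0,-0.7,4]'

```text
clock: 11.15
eef_pos: [0.5014, 0.2196, 0.3922]
tool_rot: [3.141, 0.002, 0.09]
ft_force: [-0.3, -0.2, 0.6]
grip_width: 0.47
```

```bash
python3 - <<'E'
from h import *
o=r.observe();print(o['eef_pos'],o['tool_rot'],o['ft_force'],o['grip_width'])
p=snap('wrist','w8.png')
for z in (.105,.155-.155+o['eef_pos'][2]-.155):
    g=Ro.from_euler('xyz',o['tool_rot']); print(px(p,o['eef_pos']+g.apply([0,0,o['eef_pos'][2]-z])))
E
```

```text
[0.50141499 0.21958548 0.39220705] [3.14118108e+00 1.64320224e-03 8.95090555e-02] [-0.25296167 -0.18049242  0.57308516] 0.4704872923748085
[255.33639658 188.35965326]
[255.39711491 262.68127868]
```

View pics/w8.png

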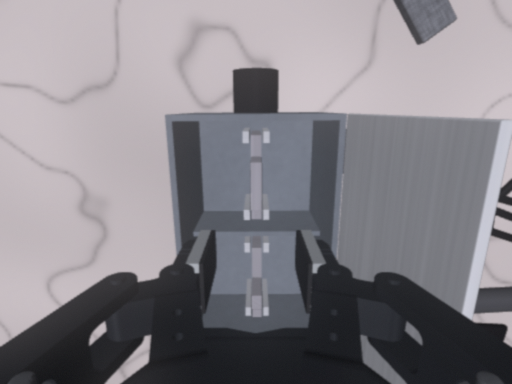

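send_rows --deltas '[0,0,2.5,0,0,0,4,0,0,5,0,0,0,4,0,0,7.5,0,0,0,4,0,0,10,0,0,0,4,0,0,12,0,0,0,4,0,0,13.5,0,0,0,4,0,0,14.5,0,0,0,4,0,0,14.5,0,0,0,4]'

```text
clock: 12.2
eef_pos: [0.5016, 0.2197, 0.2476]
tool_rot: [3.141, 0.001, 0.09]
ft_force: [0.7, 0.9, -0.0]
grip_width: 0.467
```

```bash
python3 - <<'E'
from h import *
o=r.observe();print(o['eef_pos'],o['tool_rot'],o['ft_force'],o['grip_width'])
p=snap('wrist','w9.png')
E
```

```text
[0.50157978 0.21967352 0.24761032] [3.14139306e+00 7.02564593e-04 8.95573368e-02] [ 0.72792726  0.8658767  -0.0309761 ] 0.46724128413990174
```

View pics/w9.png

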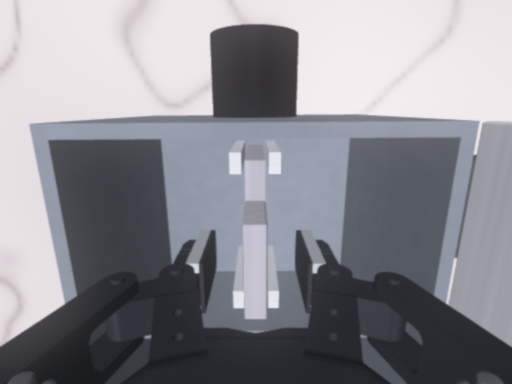

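send_rows --deltas '[0,0,0,0,0,0,2,0,0,0,0,0,0,0.4,0,0,0,0,0,0,0.4,0,0,0,0,0,0,0.4,0,0,0,0,0,0,0.4,0,0,-0.5,0,0,0,0.4,0,0,-1.5,0,0,0,0.4,0,0,-3,0,0,0,0.4]' --squeeze 60

```text
clock: 13.25
eef_pos: [0.5012, 0.2195, 0.2779]
tool_rot: [3.141, 0.002, 0.089]
ft_force: [0.0, 0.1, -1.9]
grip_width: 0.107
```

send_rows --deltas '[0,0,-2,0,0,0,0.4,0,0,-4,0,0,0,0.4,0,0,-6,0,0,0,0.4,0,0,-8.5,0,0,0,0.4,0,0,-11,0,0,0,0.4,0,0,-13.5,0,0,0,0.4,0,0,-16,0,0,0,0.4,0,0,-16,0,0,0,0.4]'

```text
clock: 14.25
eef_pos: [0.5023, 0.2199, 0.4412]
tool_rot: [-3.14, -0.006, 0.09]
ft_force: [0.4, 0.1, -2.3]
grip_width: 0.105
```

```bash
python3 - <<'E'
from h import *
o=r.observe();print(o['eef_pos'],o['tool_rot'],o['ft_force'],o['grip_width'],o['joint_positions'].round(2))
p=snap('scene','s10.png');snap('wrist','w10.png')
cv2.imwrite('pics/s10c.png',cv2.resize(cv2.imread('pics/s10.png')[40:260,130:360],None,fx=2.7,fy=2.7))
P=np.array([.3963,-.1934]);y=-.1216
T=P+.085*np.array([np.cos(y),np.sin(y)]);print(T)
for q in (.5,):
    R=Ro.from_euler('xyz',o['tool_rot']); d=R.inv().apply(np.r_[T,o['eef_pos'][2]]-o['eef_pos'])*100; print(d, np.degrees(o['tool_rot'][2]-y))
E
```

```text
[0.50231964 0.21994638 0.44124577] [-3.13997761 -0.00647993  0.08950773] [ 0.3907184   0.10067315 -2.26753427] 0.1052046178502744 [0.33 0.13 1.78 0.   1.23 0.24]
[ 0.48067235 -0.20371055]
[-5.9429341  42.00247876 -0.10634649] 12.095581883260335
```

View pics/s10c.png

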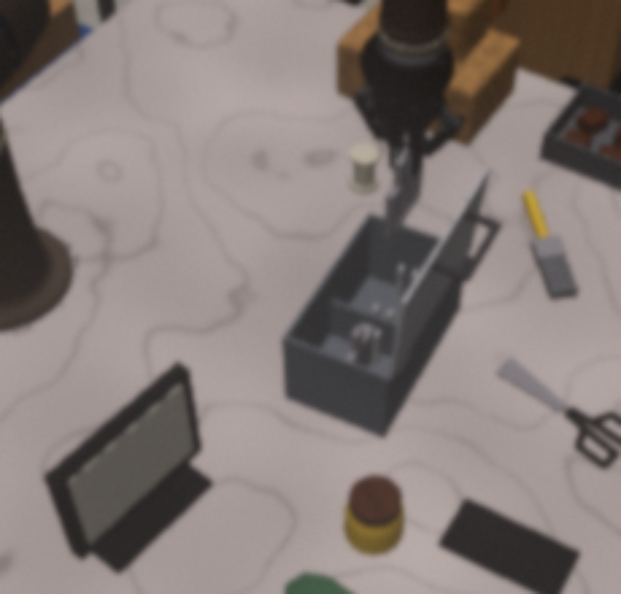

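View pics/w10.png

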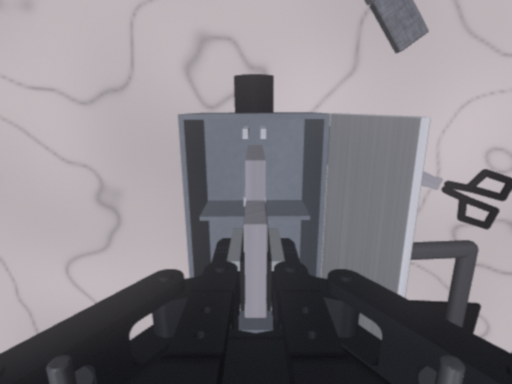

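send_rows --deltas '[0,2,0,0,0,1,0.4,0,5,0,0,0,2,0.4,-0.5,8.5,0,0,0,3.5,0.4,-1,12,0,0,0,5,0.4,-1.5,15.5,0,0,0,6.5,0.4,-2,19,0,0,0,8,0.4,-2.5,22.5,0,0,0,9.5,0.4,-3,26,0,0,0,12.1,0.4]'

```text
clock: 15.35
eef_pos: [0.494, -0.044, 0.4365]
tool_rot: [3.141, 0.003, -0.124]
ft_force: [0.9, -0.5, -1.0]
grip_width: 0.109
```

```bash
python3 - <<'E'
from h import *
o=r.observe();print(o['eef_pos'],o['tool_rot'],o['ft_force'],o['grip_width'],o['joint_positions'].round(2))
R=Ro.from_euler('xyz',o['tool_rot']); print(R.inv().apply(np.r_[.4807,-.2037,o['eef_pos'][2]]-o['eef_pos'])*100)
E
```

```text
[ 0.4940136  -0.04400754  0.43647641] [ 3.14103533e+00  2.70997392e-03 -1.24132731e-01] [ 0.89455566 -0.54797532 -0.96266091] 0.10852385093057916 [-0.18  0.03  1.9  -0.    1.22 -0.05]
[6.56101352e-01 1.60112087e+01 7.14541210e-03]
```

send_rows --deltas '[0.2,2,0,0,0,0,0.4,0.3,5,0,0,0,0,0.4,0.4,8,0,0,0,0,0.4,0.5,11,0,0,0,0,0.4,0.6,13.5,0,0,0,0,0.4,0.7,15,0,0,0,0,0.4,0.7,16,0,0,0,0,0.4,0.7,16,0,0,0,0,0.4]'

```text
clock: 16.35
eef_pos: [0.4823, -0.2019, 0.4376]
tool_rot: [-3.141, 0.001, -0.123]
ft_force: [0.0, 0.5, -1.8]
grip_width: 0.108
```

```bash
python3 - <<'E'
from h import *
o=r.observe();print(o['eef_pos'],o['tool_rot'],o['ft_force'],o['grip_width'])
p=snap('wrist','w11.png');snap('scene','s11.png')
a=cv2.imread('pics/w11.png')
c,s=np.cos(-.1216),np.sin(-.1216)
def PW(X): return [.3963+c*X[0]-s*X[1],-.1934+s*X[0]+c*X[1],X[2]]
for X in [(.01,.1,.18),(-.01,.1,.18),(.01,-.1,.18),(-.01,-.1,.18),(.045,.08,.012),(.045,-.08,.012),(-.045,.08,.012),(.01,.1,.0)]:
    q=px(p,PW(X)); print(X,q.round()); cv2.circle(a,tuple(int(v) for v in q),3,(0,0,255),1)
cv2.imwrite('pics/w11a.png',a)
cv2.imwrite('pics/s11c.png',cv2.resize(cv2.imread('pics/s11.png')[90:290,110:300],None,fx=3,fy=3))
E
```

```text
[ 0.48232018 -0.20193907  0.43755624] [-3.14108839e+00  6.98239543e-04 -1.22548879e-01] [ 0.01489037  0.45975145 -1.84467302] 0.10821842027669362
(0.01, 0.1, 0.18) [145.  63.]
(-0.01, 0.1, 0.18) [116.  63.]
(0.01, -0.1, 0.18) [168. 311.]
(-0.01, -0.1, 0.18) [145. 311.]
(0.045, 0.08, 0.012) [222.  99.]
(0.045, -0.08, 0.012) [226. 220.]
(-0.045, 0.08, 0.012) [150. 100.]
(0.01, 0.1, 0.0) [195.  83.]
```

View pics/w11a.png

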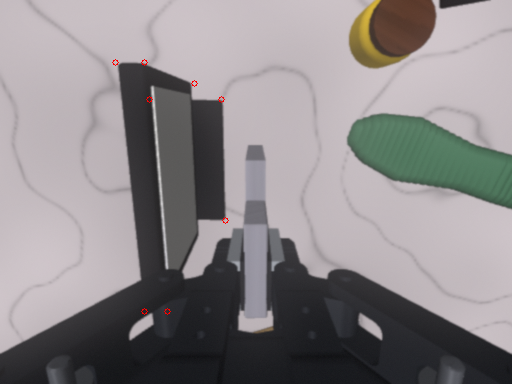

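View pics/s11c.png

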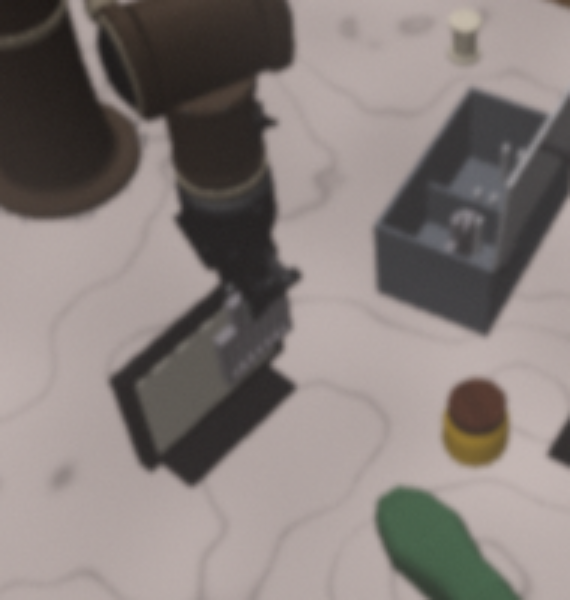

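send_rows --deltas '[0,0,1.5,0,0,0,0.4,0,0,3.5,0,0,0,0.4,0,0,5.5,0,0,0,0.4,0,0,7.5,0,0,0,0.4,0,0,9.5,0,0,0,0.4,0,0,11,0,0,0,0.4,0,0,12.2,0,0,0,0.4,0,0,12.3,0,0,0,0.4]'

```text
clock: 17.45
eef_pos: [0.4822, -0.2012, 0.3138]
tool_rot: [-3.141, 0.002, -0.121]
ft_force: [-0.3, -0.5, -0.9]
grip_width: 0.107
```

send_rows --deltas '[0,0,0,0,0,0,0.4,0,0,0,0,0,0,0.4,0,0,0,0,0,0,0.4,0,0,0,0,0,0,0.4,0,0,0,0,0,0,0.4,0,0,0,0,0,0,0.4,0,0,0,0,0,0,0.4,0,0,0,0,0,0,0.4]'

```text
clock: 18.45
eef_pos: [0.4825, -0.2016, 0.3149]
tool_rot: [-3.142, 0.0, -0.122]
ft_force: [-0.2, -0.5, -1.2]
grip_width: 0.109
```

```bash
python3 - <<'E'
from h import *
o=r.observe();print(o['eef_pos'],o['tool_rot'],o['ft_force'],o['grip_width'],abs(o['joint_vel']).max())
c,s=np.cos(-.1216),np.sin(-.1216); V=np.array([.4807,-.2037,.105])
for n in ['wrist','scene','top']:
    p=snap(n,n+'12.png')
    for t in ['filter_plate','plate_tab','light_panel','blank_plate','flap']:
        for d in r.spot_in(t,p)[:1]:
            X=w(p,d['location']); e=X-V
            print(n,t,round(d['conf'],2),X.round(3),'panel frame',np.round([c*e[0]+s*e[1],-s*e[0]+c*e[1],e[2]],3))
cv2.imwrite('pics/s12c.png',cv2.resize(cv2.imread('pics/scene12.png')[80:280,110:330],None,fx=3,fy=3))
E
```

```text
[ 0.48254061 -0.20161566  0.314878  ] [-3.14155671e+00  6.50541772e-05 -1.21680906e-01] [-0.21571333 -0.50269948 -1.22323829] 0.10922091709965567 0.0011770409711308989
wrist filter_plate 0.82 [ 0.484 -0.182  0.172] panel frame [0.001 0.022 0.067]
wrist plate_tab 0.9 [ 0.485 -0.183  0.17 ] panel frame [0.002 0.021 0.065]
wrist light_panel 0.9 [ 0.409 -0.16   0.148] panel frame [-0.076  0.035  0.043]
scene filter_plate 0.81 [ 0.486 -0.221  0.101] panel frame [ 0.007 -0.017 -0.004]
scene plate_tab 0.61 [ 0.479 -0.218  0.101] panel frame [ 0.    -0.015 -0.004]
scene light_panel 0.97 [ 0.397 -0.239  0.089] panel frame [-0.079 -0.046 -0.016]
scene blank_plate 0.65 [0.517 0.112 0.07 ] panel frame [-0.002  0.317 -0.035]
scene flap 0.57 [0.592 0.155 0.224] panel frame [0.067 0.37  0.119]
top light_panel 0.6 [ 0.42  -0.141  0.01 ] panel frame [-0.068  0.055 -0.095]
top blank_plate 0.61 [ 0.503 -0.47   0.028] panel frame [ 0.054 -0.262 -0.077]
```

View pics/wrist12.png

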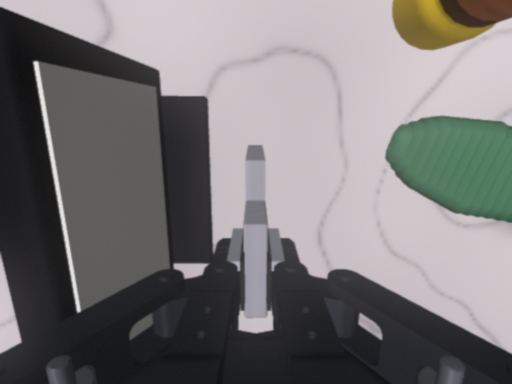

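View pics/s12c.png

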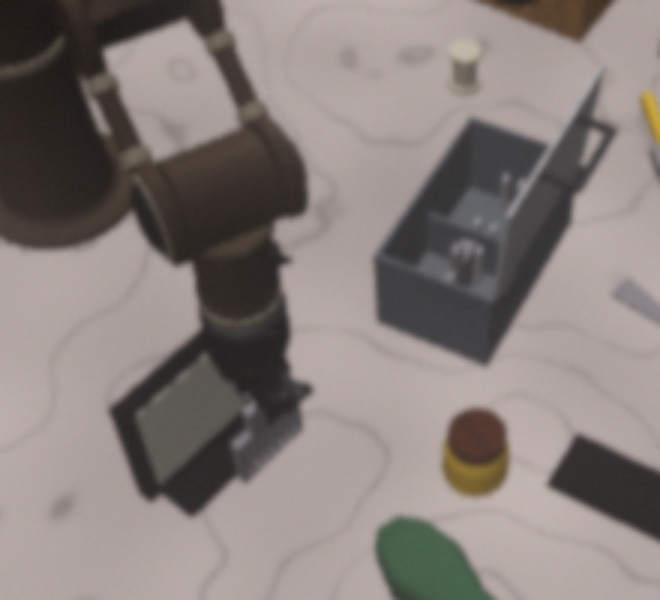

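```bash
python3 -c "
from h import *
print(r.job_done()); o=r.observe(); print(o['clock'],o['eef_pos'],o['grip_width'])"
```

```text
the job is handed in; nothing more can be done
None
the job is handed in; nothing more can be done
```

I swung the flap up by its bar to about upright and let go; it stayed open. I then drew the slotted filter plate straight up out of the +y bay, carried it to the light panel and handed the job in at about 18.5 s, still holding it. `job_done` gives no verdict, so whether the run passed isn't confirmed.

**Plate position:** From the arm pose and my fit of the panel, the middle of the slots is within about 2 mm of the inspection point in depth, sideways and height. It is upright and parallel to the panel to within about 0.01 rad.

**Grip and contact:** The arm was at rest and the jaws read about 9 mm, which fits the 10 mm tab. The wrist felt only about the plate's weight, so nothing else seemed to be touching. The plate is clear of the panel and its foot in the pictures.

**Flap and blank:** The last scene picture shows the flap standing open and the blank plate still in its bay. The jar, shoe last, phone and spool in that view look where they were. I did not re-measure any of the bystanders.

**Checks that disagreed:**
- The box position from the top and wrist cameras differed by about 5–8 mm. I used the wrist value, and the wrist picture just before the grasp confirmed it.
- In the final pictures, the networks' plate reading was up to 7 mm off in depth in the scene view. Sideways it was about 15–17 mm off to one side in the scene view and 22 mm to the other in the wrist view. They report the middle of the visible surface, and the gripper partly hides the plate, so I went by the arm pose.
- In the final top picture the network named something near the hammer as the blank plate, with 0.61 confidence, which is plainly wrong.

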